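# Hold a washed cutter shaft up to the inspection camera

## Task

Washed drive shafts of the vegetable cutter lie in the shallow steel pan: pick out the long one that has a round spigot at one end only, and present it in the air to the inspection camera for its wear check, level and in line with the lens, spigot pointing straight at the lens, with the spigot's tip 10 cm in front of the glass. Finish while still holding it there, still and in the gripper alone. Leave the other parts in the pan, keep off the camera and its stand, and do not shift the bowl, bottle and spoon on the counter.

Things in the scene. Friction and masses are not known exactly. Their poses are not given: they have to be found in the camera images.
- shaft: the wanted shaft, dark steel, 0.3 to 0.45 kg, loose: 22 mm square bar 100 mm long with one round spigot (12 mm thick, 30 mm long) at its +x end, 130 mm in all. Origin: mid-length of the 130 mm, on the underside; x along it towards the spigot, z up. Lies flat in the pan, roughly across its short side, among other shafts; at least 25 mm free beside the middle of its square part
- shaft_mid (a point): centre of the wanted shaft's square part (half-way along its 100 mm and half-way up, 11 mm above its underside), close to its centre of mass; axes as shaft; the point to grip. The spigot's tip is 80 mm from here along x
- shaft_tip (a point): centre of the end face of the wanted shaft's spigot; axes as shaft
- pan: shallow steel pan, fixed, 325 mm (its x) by 265 mm (its y), 40 mm tall with a 5 mm lip round the outside of the rim, walls and floor 3 mm. Origin: centre of its underside on the counter, z up
- plain_mid (a point): centre of another shaft in the pan: 22 mm square bar, 130 mm long, no spigot, x along it
- double_mid (a point): centre of another shaft in the pan: 22 mm square bar, 70 mm long, with a 30 mm long round spigot at both ends (130 mm in all), x along it
- short_mid (a point): centre of the square part of another shaft in the pan: 22 mm square bar only 60 mm long with one 30 mm long round spigot (90 mm in all), x along it towards the spigot
- spacer_mid (a point): centre of a flat steel ring in the pan, 30 mm across, 10 mm high
- bush_mid (a point): centre of a small flanged steel bush in the pan, 30 mm across, 18 mm high
- stand: inspection camera stand, fixed: base 120 x 110 x 14 mm (40 mm before to 80 mm behind the origin), post 18 mm thick, 354 mm tall, 30 mm behind the origin. Carries the camera head, a grey box 75 x 52 x 46 mm with a black lens barrel 40 mm across, clamped at a height that differs each time. Origin: on the counter under the head; the camera looks level along -x, more or less to the robot
- lens (a point): centre of the camera's lens glass, at the front of the barrel, 200 to 280 mm above the counter; the camera looks along -x of this frame (level), z is up. The spigot's tip belongs 100 mm from here along -x
- bowl: white bowl standing loose on the counter, 100 mm across, 50 mm high; origin: centre of its underside
- sauce: orange sauce bottle standing loose on the counter, 56 mm across, 150 mm high; origin: centre of its underside
- spoon: serving spoon with a wooden handle lying loose on the counter; origin: under its middle
Not all that is in view belongs to the job. What is shaped like the shaft but blue is not meant. Leave any pink look-alike of the part that bears short_mid alone.

How it is judged:
By the outcome, as a careful person would: the job done as asked, in the order asked, and still so for the second after the job is handed in, while the arm keeps its last pose, push and grip.
It also fails if it takes over 37 s, if anything falls off the work surface, if the arm or the gripper's body presses on something with over 40 N, if the wrist force passes 120 N, or if a joint passes its speed limit or range.

## Robot

A 7-joint arm with a two-finger parallel gripper is mounted at the origin on the work surface. World frame = base frame: x ahead of the robot, y to its left, z up, the work surface at z = 0. Lengths are in m, angles in degrees, forces in N, time in s.
With the tool pointing down it reaches from about 0.425 to 0.875 m from the base axis. Payload 4.7 kg.
Tool frame: the origin (TCP) lies at the very end of the fingers, on their centre line; the grasp point (between the pads) lies 19 mm behind it; z points along the fingers, y is the line along which they close (so a half turn about z gives the same grasp; the last joint's range is limited). The gripper opens to 87 mm and grips with 3 to 60 N. Pads are 19 mm wide; open, the fingers measure 117 mm over their backs; the gripper's body (75 mm by 190 mm) begins 51 mm behind the grasp point.
Start: joints at [76.037, 18.392, -4.016, 83.108, 1.295, 78.541, -3.26], TCP at [0.166, -0.629, 0.223] pointing down, gripper open.
Joint ranges: [-163.93, 163.93], [-17.29, 119.83], [-79.2, 71.16], [3.27, 140.29], [-89.18, 269.18], [5.43, 117.66], [-154.24, 154.24]. Speed limits (degrees/s): [147.25, 147.25, 180, 180, 180, 180, 180].

## Interface

Orientations are given as [roll, pitch, yaw] about the fixed x, y, z axes, in that order (R = Rz(yaw) Ry(pitch) Rx(roll)).
In Python, from cell import get_obs, eyes, env gives the robot as it stands.
- The arm moves only by the tool servo_tool, never from a script. Its argument "series" is a list that holds one entry, the list of rows, each a list of 7 numbers: the shift along the tool's x, y, z in units of 300 mm (1.0 is 300 mm), then the turn, a rotation vector about the tool's x, y, z in units of pi rad (1.0 is pi rad), then the opening, from 0 (shut) to 1 (fully open). In form: [[[tx, ty, tz, wx, wy, wz, gripper], ...]]. A call has 1 to 12 rows; each row is the pose to reach, as a shift and turn from the pose commanded when the call began, along the tool's axes at that moment, turning the shorter way round; what a row does not reach only later rows make up. A row lasts 1/12 s, in which the tool goes at most 41.7 mm and 7.16 degrees, less where a joint would pass 70% of its speed; a pose out of reach is approached as far as the arm can. A call with a number of a shift or a turn outside -1 to 1 is refused whole. A call with a gripper value outside its range is refused whole. The fingers move at their own pace and stop on an object; "grip_force" is the grip in N (left out, the last holds). Time passes only in rows, so rows that repeat a pose let the fingers close. It gives the time, the measured TCP pose, the force, the opening and the grip force at its end, in the units of the state.
- get_obs(): the state, without advancing time (a new reading comes with each control period).
- eyes.read_camera(name): name is "scene" or "top"; returns a dict with "frame" (400x640x3 uint8, red, green, blue), "depth" (400x640 float32, m along the optical axis (not along the pixel's ray), 0 where there is no reading), "fx", "fy", "cx", "cy" (pixels), "origin" and "rotation" of the camera in the world. Camera axes: x right, y down, z forward; pixel columns grow to the right and rows downward; lengths in m; the calibration is good to about 2 mm. A picture is of the moment at which its call begins.
- env.sign_off(): hands the job in; it is judged then, once.
The state is a dict: "time_s": time; "qpos": joint angles; "joint_velocities": joint speeds; "effort": joint torques, N m; "tool_pos": TCP position; "tool_rot": TCP orientation; "force": force on the tool from outside, world axes, zero at the start; "wrist_torque": the same for the moment, N m; "grip_width": finger opening in m; "grasp_force": force on a finger pad.
Only numpy, scipy, OpenCV 4.12 (cv2) and the standard library are available. Lean on these libraries where they do the work, as an engineer would, in place of code of your own. Each camera call takes 0.05 s, during which the arm holds its last target. There are 200 camera calls.

## Working session

There is one attempt and no reset: what is moved stays moved. The work goes in short steps, Python scripts to look and compute and a tool call to move; the robot and the scene stay as the last step left them, time stands still between calls to the robot, and variables do not carry over. Pictures are saved under pics/ and viewed, at most 10 in all, crops included, and the job is handed in when it is done.

Besides the shell and the picture viewer there is one more tool, called after "Request:" by a JSON object that holds its "method" and its "body", one argument or row to a line. servo_tool: Moves the arm, as the interface text tells. Shifts and turns lie within -1 to 1; 1 stands for 300 mm of shift or pi rad of turn. Its arguments: {"type":"object","properties":{"series":{"type":"array"},"grip_force":{"type":"number"}},"required":["series"]}

```bash
mkdir -p pics; python3 - <<'E'
from cell import get_obs, eyes, env
import cv2,numpy as np
o=get_obs();print({k:np.round(v,3).tolist() for k,v in o.items()})
for n in("scene","top"):
    c=eyes.read_camera(n);cv2.imwrite(f"pics/{n}.png",c["frame"][:,:,::-1]);np.savez(f"{n}.npz",**c)
    print(n,c["fx"],c["fy"],c["cx"],c["cy"],c["origin"],np.round(c["rotation"],4).tolist())
E
```

```text
{'time_s': 0.0, 'qpos': [76.038, 18.437, -4.015, 83.175, 1.295, 78.54, -3.258], 'joint_velocities': [0.035, 0.105, -0.033, -0.01, 0.023, 0.15, -0.088], 'effort': [0.0, -49.128, -0.404, -31.253, -0.064, 0.044, 0.0], 'tool_pos': [0.166, -0.628, 0.221], 'tool_rot': [-179.894, 0.006, 14.773], 'force': [-0.31, -0.068, 0.454], 'wrist_torque': [-0.033, 0.006, -0.025], 'grasp_force': 0.0, 'grip_width': 0.087}
scene 457.9438826215024 457.9438826215024 318.2547483813847 201.28965864301315 [1.50531048 0.01538363 1.0204791 ] [-133.0387, 0.7399, 93.7557]
top 488.0744457938265 488.0744457938265 308.73557717391367 200.36609231086814 [ 0.3589703  -0.02897941  1.34352186] [-170.0452, -0.0561, -89.4935]
```

View pics/scene.png

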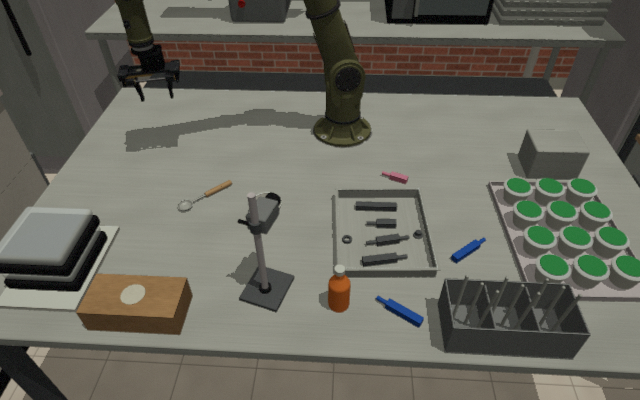

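View pics/top.png

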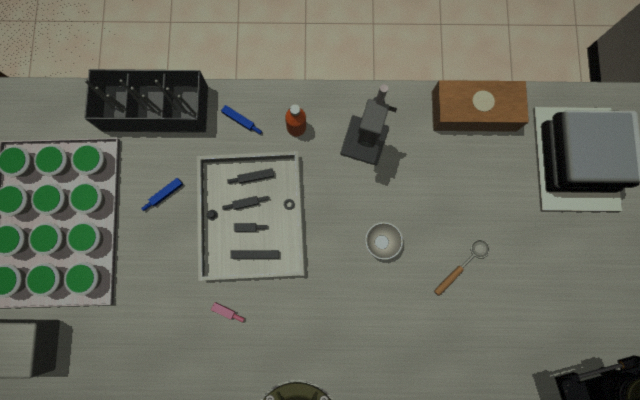

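```bash
cat > h.py <<'E'
import numpy as np,cv2
from scipy.spatial.transform import Rotation as R
def load(n):
    c=dict(np.load(f"{n}.npz"));r=c["rotation"]
    c["R"]=R.from_euler("xyz",r,degrees=True).as_matrix() if np.size(r)==3 else r
    return c
def ray(c,u,v): return c["R"]@np.array([(u-c["cx"])/c["fx"],(v-c["cy"])/c["fy"],1.])
def plane(c,u,v,z):
    d=ray(c,u,v);return c["origin"]+d*(z-c["origin"][2])/d[2]
def cloud(c):
    v,u=np.mgrid[:400,:640];d=c["depth"]
    p=np.stack([(u-c["cx"])/c["fx"]*d,(v-c["cy"])/c["fy"]*d,d],-1)
    return p@c["R"].T+c["origin"]
E
python3 - <<'E'
from h import *
t=load("top");s=load("scene")
a=cv2.resize(t["frame"][145:285,190:310],None,fx=4,fy=4,interpolation=cv2.INTER_CUBIC)[:,:,::-1]
b=cv2.resize(s["frame"][180:310,230:300],None,fx=4,fy=4,interpolation=cv2.INTER_CUBIC)[:,:,::-1]
im=np.zeros((560,770,3),np.uint8);im[:,:480]=a;im[:520,490:770]=b;cv2.imwrite("pics/crop.png",np.clip(im*1.5,0,255).astype(np.uint8))
g=cv2.cvtColor(t["frame"],cv2.COLOR_RGB2GRAY);print("gray at shaft",g[177,245:265])
m=np.zeros_like(g);m[165:265,215:290]=(g[165:265,215:290]<85)
for c in cv2.findContours(m,0,1)[0]:
    if cv2.contourArea(c)>100:
        r=cv2.minAreaRect(c);print(r,[np.round(plane(t,*p,.025),3) .tolist() for p in cv2.boxPoints(r)])
for c,n,bx in((t,"top",(330,400,70,170)),(s,"scene",(230,300,180,310))):
    P=cloud(c)[bx[2]:bx[3],bx[0]:bx[1]];z=P[...,2]
    print(n,"depth check",np.round(np.median(cloud(c)[300:310,150:200].reshape(-1,3),0),3))
    q=P[(z>.16)&(z<.37)];print(len(q));print(np.histogram(q[:,2],bins=np.arange(.16,.38,.01)))
    for lo in np.arange(.16,.36,.02):
        k=q[(q[:,2]>lo)&(q[:,2]<=lo+.02)]
        if len(k)>5:print(round(lo,2),len(k),cv2.minAreaRect(k[:,:2].astype(np.float32)))
    k=P[(z>.008)&(z<.02)];print("base",cv2.minAreaRect(k[:,:2].astype(np.float32)))
E
```

```text
gray at shaft [57 58 57 57 60 59 58 61 59 59 62 63 57 57 51 56 57 52 46 38]
((255.0, 254.5), (8.19743824005127, 48.109962463378906), 88.56790161132812) [[0.45, 0.18, 0.025], [0.454, 0.051, 0.025], [0.432, 0.05, 0.025], [0.428, 0.179, 0.025]]
((250.5, 227.0), (8.0, 33.0), 90.0) [[0.526, 0.175, 0.025], [0.527, 0.085, 0.025], [0.505, 0.084, 0.025], [0.504, 0.174, 0.025]]
((245.98822021484375, 202.94703674316406), (9.653406143188477, 47.50777053833008), 77.47119140625) [[0.58, 0.21, 0.025], [0.61, 0.084, 0.025], [0.583, 0.077, 0.025], [0.554, 0.203, 0.025]]
((251.23077392578125, 177.1538543701172), (9.805807113647461, 47.85233688354492), 78.69007110595703) [[0.654, 0.199, 0.025], [0.682, 0.07, 0.025], [0.654, 0.064, 0.025], [0.627, 0.193, 0.025]]
top depth check [ 0.308  0.33  -0.   ]
1178
(array([  0,   0,   0,   0,   0,   0,   0,   1,  16,  37,  94, 427, 457,
        13,  14,  15,  14,  16,  17,  57,   0]), array([0.16, 0.17, 0.18, 0.19, 0.2 , 0.21, 0.22, 0.23, 0.24, 0.25, 0.26,
       0.27, 0.28, 0.29, 0.3 , 0.31, 0.32, 0.33, 0.34, 0.35, 0.36, 0.37]))
0.24 53 ((0.7306514978408813, -0.
[... 1670 characters left out ...]
703)
0.26 480 ((0.7405176162719727, -0.1721482276916504), (0.06795801222324371, 0.11672041565179825), 56.76171112060547)
0.28 287 ((0.7416225671768188, -0.17343419790267944), (0.05007656291127205, 0.1022934839129448), 72.03264617919922)
0.3 54 ((0.7861774563789368, -0.18623563647270203), (0.011895338073372841, 0.01761178858578205), 10.059696197509766)
0.32 53 ((0.786430835723877, -0.18527044355869293), (0.009869053028523922, 0.017565440386533737), 19.138099670410156)
0.34 76 ((0.7809925079345703, -0.1874425709247589), (0.01958468183875084, 0.017269156873226166), 31.585744857788086)
base ((0.5854637622833252, -0.23427949845790863), (0.5376481413841248, 0.1514827311038971), 14.696356773376465)
```

View pics/crop.png

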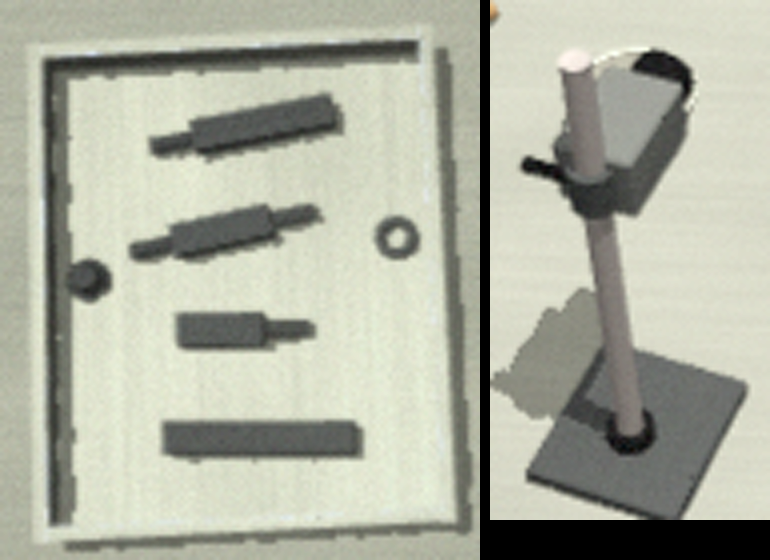

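The crop shows four shafts:
- (252,177): long square part with a single spigot on its left.
- (246,203): spigots at both ends.
- (251,228): short, one spigot.
- (255,254): plain bar.

The first fits: it is dark steel, long, with a spigot at one end only. The blue ones lie outside the pan. The camera head's lens faces the robot, slightly left.

```bash
cat >> h.py <<'E'
def delta(target,yaw,roll=180.,pitch=0.):
    """shift/turn in tool units from the present commanded(~measured) pose"""
    from cell import get_obs
    o=get_obs();A=R.from_euler("xyz",o["tool_rot"],degrees=True);B=R.from_euler("xyz",[roll,pitch,yaw],degrees=True)
    d=A.inv().apply(np.array(target)-o["tool_pos"]);w=(A.inv()*B).as_rotvec()
    print("pos",np.round(o["tool_pos"],4),"rot",np.round(o["tool_rot"],2),"t",round(o["time_s"],2))
    print("shift",np.round(d/.3,4),"turn",np.round(w/np.pi,4),"rows",np.linalg.norm(d)/.0417,np.degrees(np.linalg.norm(w))/7.16)
E
python3 - <<'E'
from h import *
t=load("top");s=load("scene")
def fit(p,n=""):
    r=cv2.minAreaRect(p[:,:2].astype(np.float32));print(n,np.round(r[0],4),np.round(r[1],4),round(r[2],2));return r
# shaft from both views: dark mask on the top plane
for c,n,bx,th in((t,"top",(222,282,164,192),85),(s,"scene",(352,412,248,270),85)):
    g=cv2.cvtColor(c["frame"],cv2.COLOR_RGB2GRAY);G=cv2.resize(g[bx[2]:bx[3],bx[0]:bx[1]],None,fx=8,fy=8,interpolation=cv2.INTER_CUBIC)
    k=max(cv2.findContours((G<th).astype(np.uint8),0,1)[0],key=cv2.contourArea)
    m=np.zeros_like(G);cv2.drawContours(m,[k],-1,1,-1);v,u=np.nonzero(m)
    q=np.array([plane(c,(a+.5)/8-.5+bx[0],(b+.5)/8-.5+bx[2],.025) for u_,a,b in zip(u,u,v)])[:,:2]
    w,V=np.linalg.eigh(np.cov(q.T));ax=V[:,1]*np.sign(V[1,1]);L=(q-q.mean(0))@ax
    H=(q-q.mean(0))@np.array([-ax[1],ax[0]])
    b=np.arange(L.min(),L.max(),.006);
    print(n,"axis yaw",np.degrees(np.arctan2(ax[1],ax[0])),"ends",q.mean(0)+ax*L.min(),q.mean(0)+ax*L.max(),"len",np.ptp(L))
    print("widths mm",[int(1e3*np.ptp(H[(L>=x)&(L<x+.006)])) for x in b])
    sq=L<L.min()+.09;f=cv2.minAreaRect(q[sq].astype(np.float32));print("sq",f)
    P=cloud(c)[bx[2]:bx[3],bx[0]:bx[1]].reshape(-1,3);k=P[(P[:,2]>.018)&(P[:,2]<.03)];fit(k,"depth top");print("ztop",np.median(k[:,2]))
# camera head
for c,n,bx in((t,"top",(330,400,70,170)),(s,"scene",(230,300,180,310))):
    P=cloud(c)[bx[2]:bx[3],bx[0]:bx[1]].reshape(-1,3);z=P[:,2]
    hd=P[(z>.2)&(z<.295)&(np.hypot(P[:,0]-.783,P[:,1]+.186)>.03)]
    print(n,np.histogram(hd[:,2],bins=np.arange(.262,.3,.002))[0],"zmax",np.sort(hd[:,2])[-5:])
    top=hd[hd[:,2]>np.percentile(hd[:,2],97)-.006];fit(top,"top face")
    d=np.array([np.cos(np.radians(164.5)),np.sin(np.radians(164.5))]);l=hd[:,:2]@d;e=hd[:,:2]@np.array([-d[1],d[0]])
    for x in np.arange(l.max()-.13,l.max(),.01):
        k=(l>=x)&(l<x+.01)
        if k.sum()>3:print(round(x,3),k.sum(),"lat",e[k].min().round(4),e[k].max().round(4),"z",hd[k,2].min().round(4),hd[k,2].max().round(4))
    print("front",np.sort(l)[-8:],"d0",d)
    r=P[(z>.008)&(z<.02)&(P[:,0]>.68)&(P[:,1]<-.1)&(np.hypot(P[:,0]-.76,P[:,1]+.18)<.1)];fit(r,"base")
P=cloud(t)[95:140,280:315].reshape(-1,3);fit(P[P[:,2]>.06],"bottle")
delta([.655,.13,.16],102)
E
```

```text
top axis yaw 101.51903329414488 ends [0.66744367 0.06635637] [0.64080955 0.19704501] len 0.1333750228327018
widths mm [26, 28, 28, 28, 29, 28, 29, 29, 28, 29, 28, 27, 28, 28, 28, 29, 27, 23, 15, 15, 14, 13, 10]
sq ((0.6583017706871033, 0.11055146157741547), (0.029909467324614525, 0.09019061923027039), 12.633344650268555)
depth top [0.6573 0.136 ] [0.0236 0.1291] 12.03
ztop 0.024416110641561684
scene axis yaw 102.15214496096156 ends [0.68260816 0.06579295] [0.65460953 0.19581742] len 0.1330048330864565
widths mm [27, 35, 34, 35, 35, 35, 34, 35, 34, 34, 34, 35, 34, 34, 34, 35, 34, 28, 15, 15, 14, 14, 8]
sq ((0.6726459264755249, 0.10977599024772644), (0.03614126145839691, 0.09023517370223999), 11.413764953613281)
depth top [0.6598 0.1353] [0.0263 0.1291] 11.73
ztop 0.02383230371656786
top [ 16  26  10  16  25  38  43  85 165 191 105  34   5   0   0   0   0   0] zmax [0.28607377 0.28618635 0.28624182 0.28667726 0.28737094]
top face [ 0.7269 -0.1703] [0.0516 0.0903] 72.87
-0.809 9 lat 0.001 0.0157 z 0.2599 0.2639
-0.799 24 lat -0.0032 0.0161 z 0.2564 0.2783
-0.789 17 lat -0.0541 -0.0038 z
[... 960 characters left out ...]
z 0.2396 0.2838
-0.762 83 lat -0.0572 -0.0114 z 0.237 0.2834
-0.752 81 lat -0.0564 -0.0068 z 0.2389 0.2833
-0.742 87 lat -0.0575 -0.0036 z 0.2385 0.2832
-0.732 29 lat -0.0558 -0.0061 z 0.2392 0.2816
-0.722 44 lat -0.0503 -0.0149 z 0.2528 0.2795
-0.712 40 lat -0.0509 -0.016 z 0.252 0.2803
front [-0.70462779 -0.7045248  -0.70450471 -0.70428274 -0.70396784 -0.70396157
 -0.70383398 -0.70174819] d0 [-0.96363045  0.26723838]
base [ 0.7723 -0.1847] [0.1114 0.124 ] 72.9
bottle [0.5934 0.0048] [0.4707 0.0544] 1.62
pos [ 0.1655 -0.6281  0.2216] rot [-1.799e+02  1.000e-02  1.477e+01] t 0.1
shift [ 2.222  -2.027   0.2085] turn [-5.000e-04 -4.000e-04 -4.846e-01] rows 21.689706624928593 12.182772636215349
```

Request:
{"method": "servo_tool", "body": {
  "series": [
    [[0.75, -0.68, 0, 0, 0, 0, 0.45], [0.75, -0.68, 0, 0, 0, 0, 0.45], [0.75, -0.68, 0, 0, 0, 0, 0.45], [0.75, -0.68, 0, 0, 0, 0, 0.45], [0.75, -0.68, 0, 0, 0, 0, 0.45], [0.75, -0.68, 0, 0, 0, 0, 0.45], [0.75, -0.68, 0, 0, 0, 0, 0.45], [0.75, -0.68, 0, 0, 0, 0, 0.45], [0.75, -0.68, 0, 0, 0, 0, 0.45]]
  ]
}}

```text
time_s: 0.85
tool_pos: [0.3342, -0.3698, 0.2226]
tool_rot: [-180.0, -0.0, 15.2]
force: [-0.4, 0.2, -0.1]
grip_width: 0.0407
grasp_force: 0.0
```

Request:
{"method": "servo_tool", "body": {
  "series": [
    [[0.75, -0.68, 0, 0, 0, 0, 0.45], [0.75, -0.68, 0, 0, 0, 0, 0.45], [0.75, -0.68, 0, 0, 0, 0, 0.45], [0.75, -0.68, 0, 0, 0, 0, 0.45], [0.75, -0.68, 0, 0, 0, 0, 0.45], [0.75, -0.68, 0, 0, 0, 0, 0.45], [0.75, -0.68, 0, 0, 0, 0, 0.45], [0.75, -0.68, 0, 0, 0, 0, 0.45], [0.75, -0.68, 0, 0, 0, 0, 0.45]]
  ]
}}

```text
time_s: 1.6
tool_pos: [0.4985, -0.116, 0.2224]
tool_rot: [-179.9, -0.1, 15.1]
force: [-0.2, 0.4, 0.0]
grip_width: 0.039
grasp_force: 0.0
```

Request:
{"method": "servo_tool", "body": {
  "series": [
    [[0.72, -0.67, 0, 0, 0, -0.04, 0.45], [0.72, -0.67, 0, 0, 0, -0.08, 0.45], [0.72, -0.67, 0, 0, 0, -0.12, 0.45], [0.72, -0.67, 0, 0, 0, -0.16, 0.45], [0.72, -0.67, 0, 0, 0, -0.2, 0.45], [0.72, -0.67, 0, 0, 0, -0.24, 0.45], [0.72, -0.67, 0, 0, 0, -0.28, 0.45], [0.72, -0.67, 0, 0, 0, -0.32, 0.45], [0.72, -0.67, 0, 0, 0, -0.36, 0.45], [0.72, -0.67, 0, 0, 0, -0.4, 0.45], [0.72, -0.67, 0, 0, 0, -0.44, 0.45], [0.72, -0.67, 0, 0, 0, -0.48, 0.45]]
  ]
}}

```text
time_s: 2.6
tool_pos: [0.6551, 0.1265, 0.2211]
tool_rot: [-179.9, 0.1, 100.9]
force: [-0.5, -0.5, -0.5]
grip_width: 0.0392
grasp_force: 0.0
```

```bash
python3 - <<'E'
from h import *
from cell import get_obs
delta([.661,.119,.007],101.8)
o=get_obs();print(o["qpos"],o["grip_width"],o["force"])
s=load("scene");t=load("top")
for c,bx in((t,(330,400,70,170)),(s,(230,300,180,310))):
    P=cloud(c)[bx[2]:bx[3],bx[0]:bx[1]].reshape(-1,3)
    d=np.array([np.cos(np.radians(163.3)),np.sin(np.radians(163.3))]);n=np.array([-d[1],d[0]])
    post=np.array([.7815,-.1862]);l=(P[:,:2]-post)@d;e=(P[:,:2]-post)@n;z=P[:,2]
    k=(l>.012)&(l<.058)&(abs(e)<.03)&(z>.2);A=[]
    for x in np.arange(.012,.056,.004):
        q=k&(l>=x)&(l<x+.004);A.append([x+.002,e[q].min(),e[q].max()])
    A=np.array(A);print("edge slopes deg",[np.degrees(np.arctan(np.polyfit(A[:,0],A[:,i],1)[0])).round(2) for i in(1,2)],"means",A[:,1:].mean(0))
    q=k&(abs(e)<.018)&(z>.272);print("ztop",np.median(z[q]),q.sum())
    q=(abs(e)<.012)&(z>.2)&(z<.3)&(l>.05);print("front",np.sort(l[q])[-12:].round(4))
E
```

```text
pos [0.6551 0.1265 0.2211] rot [-1.7989e+02  1.1000e-01  1.0087e+02] t 2.6
shift [-0.0268  0.0159  0.7137] turn [-0.0006  0.0006 -0.0052] rows 5.1397331151708405 0.1316684943333229
[ 23.22062329  29.06857373 -52.17725073  79.00214471  22.83344352
  82.91638554 -17.32604606] 0.039202033862693296 [-0.49013035 -0.45974188 -0.4876538 ]
edge slopes deg [np.float64(-0.72), np.float64(1.04)] means [-0.02450992  0.02579527]
ztop 0.28117751193096896 307
front [0.103  0.103  0.1031 0.1032 0.1034 0.1034 0.1036 0.1037 0.1037 0.1038
 0.1038 0.1039]
edge slopes deg [np.float64(-0.92), np.float64(2.62)] means [-0.02562998  0.01427422]
ztop 0.2808147887749394 163
front [0.0959 0.0961 0.0965 0.0973 0.098  0.0983 0.0983 0.0983 0.0985 0.099
 0.0991 0.1013]
```

Request:
{"method": "servo_tool", "body": {
  "series": [
    [[-0.027, 0.016, 0.3, 0, 0, -0.005, 0.45], [-0.027, 0.016, 0.6, 0, 0, -0.005, 0.45], [-0.027, 0.016, 0.6, 0, 0, -0.005, 0.45], [-0.027, 0.016, 0.6, 0, 0, -0.005, 0.45], [-0.027, 0.016, 0.6, 0, 0, -0.005, 0.45], [-0.027, 0.016, 0.6, 0, 0, -0.005, 0.45], [-0.027, 0.016, 0.6, 0, 0, -0.005, 0.45], [-0.027, 0.016, 0.6, 0, 0, -0.005, 0.45]]
  ]
}}

```text
time_s: 3.27
tool_pos: [0.6627, 0.1232, 0.0454]
tool_rot: [179.8, 0.0, 101.6]
force: [-0.0, -0.5, 0.5]
grip_width: 0.0391
grasp_force: 0.0
```

```bash
python3 - <<'E'
from h import *
from cell import eyes
delta([.661,.119,.007],101.8)
ims=[]
for n,b in(("top",(190,310,150,260)),("scene",(330,430,185,277))):
    c=eyes.read_camera(n);ims.append(cv2.resize(c["frame"][b[2]:b[3],b[0]:b[1],::-1],(390,360),interpolation=cv2.INTER_CUBIC))
cv2.imwrite("pics/pre.png",np.hstack(ims))
E
```

```text
pos [0.6627 0.1232 0.0454] rot [1.7976e+02 1.0000e-02 1.0157e+02] t 3.27
shift [-0.0125 -0.0088  0.1279] turn [ 0.0013  0.     -0.0013] rows 0.9269431679248745 0.046119090626526485
```

View pics/pre.png

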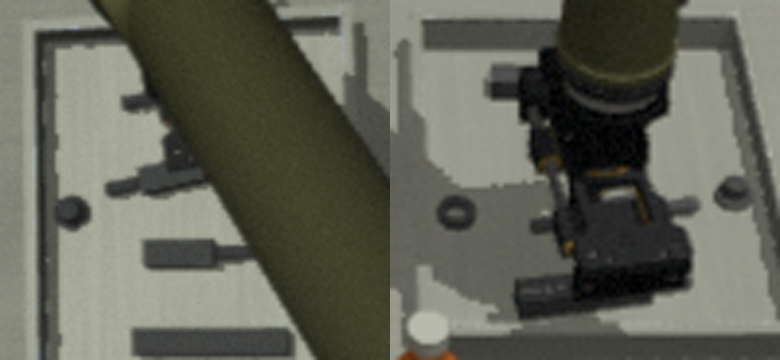

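The gripper straddles the wanted shaft at the far side of the pan: its end shows at about (545,298) in the right half, aligned between the fingers. I descend now.

Request:
{"method": "servo_tool", "body": {
  "series": [
    [[-0.006, -0.003, 0.05, 0, 0, 0, 0.45], [-0.006, -0.003, 0.09, 0, 0, 0, 0.45], [-0.006, -0.003, 0.11, 0, 0, 0, 0.45], [-0.006, -0.003, 0.11, 0, 0, 0, 0.45], [-0.006, -0.003, 0.11, 0, 0, 0, 0.45], [-0.006, -0.003, 0.11, 0, 0, 0, 0.45], [-0.006, -0.003, 0.11, 0, 0, 0, 0.45], [-0.006, -0.003, 0.11, 0, 0, 0, 0.45]]
  ]
}}

```text
time_s: 4.03
tool_pos: [0.6605, 0.1213, 0.01]
tool_rot: [180.0, 0.0, 101.6]
force: [-0.6, 0.2, 0.4]
grip_width: 0.0393
grasp_force: 0.0
```

```bash
python3 -c "
from h import *
delta([.661,.119,.007],101.8)"
```

```text
pos [0.6605 0.1213 0.01  ] rot [179.95   0.   101.62] t 4.03
shift [-0.008   0.0001  0.0101] turn [ 0.0003  0.     -0.001 ] rows 0.09264771013705717 0.02598043846805772
```

Request:
{"method": "servo_tool", "body": {
  "series": [
    [[-0.004, 0, 0.008, 0, 0, 0, 0.45], [-0.004, 0, 0.008, 0, 0, 0, 0.45], [-0.004, 0, 0.008, 0, 0, 0, 0.1], [-0.004, 0, 0.008, 0, 0, 0, 0.1], [-0.004, 0, 0.008, 0, 0, 0, 0], [-0.004, 0, 0.008, 0, 0, 0, 0], [-0.004, 0, 0.008, 0, 0, 0, 0], [-0.004, 0, 0.008, 0, 0, 0, 0], [-0.004, 0, 0.008, 0, 0, 0, 0], [-0.004, 0, 0.008, 0, 0, 0, 0]]
  ],
  "grip_force": 50
}}

```text
time_s: 4.87
tool_pos: [0.6604, 0.12, 0.0072]
tool_rot: [180.0, 0.0, 101.6]
force: [0.4, -0.5, 0.1]
grip_width: 0.0214
grasp_force: 50.0
```

Request:
{"method": "servo_tool", "body": {
  "series": [
    [[0, 0, -0.05, 0, 0, 0, 0], [0, 0, -0.15, 0, 0, 0, 0], [0, 0, -0.25, 0, 0, 0, 0], [0, 0, -0.35, 0, 0, 0, 0], [0, 0, -0.45, 0, 0, 0, 0], [0, 0, -0.55, 0, 0, 0, 0], [0, 0, -0.65, 0, 0, 0, 0], [0, 0, -0.75, 0, 0, 0, 0], [0, 0, -0.8, 0, 0, 0, 0], [0, 0, -0.8, 0, 0, 0, 0], [0, 0, -0.8, 0, 0, 0, 0]]
  ]
}}

```text
time_s: 5.78
tool_pos: [0.6601, 0.1202, 0.2476]
tool_rot: [180.0, 0.0, 101.6]
force: [0.4, -0.3, -4.6]
grip_width: 0.0215
grasp_force: 50.0
```

```bash
cat >> h.py <<'E'
th=np.radians(163.3);D=np.array([np.cos(th),np.sin(th),0])
LENS=np.array([.7815,-.1862,0])+.102*D+[0,0,.258]
E
python3 -c "
from h import *
from cell import get_obs
print(LENS,get_obs()['qpos'].__repr__())
m=LENS+.18*D; m[2]-=.0065; print(m)
delta(m,-16.7)"
```

```text
[ 0.68380211 -0.15688923  0.258     ] array([ 23.51216202,  28.79741405, -52.57458525,  76.26026899,
        22.59297087,  85.60351936, -15.53671496])
[ 0.51139406 -0.10516433  0.2515    ]
pos [0.6601 0.1202 0.2476] rot [1.7997e+02 2.0000e-02 1.0164e+02] t 5.78
shift [-0.6356 -0.6371 -0.0131] turn [ 2.000e-04 -1.000e-04  6.574e-01] rows 6.47522420286321 16.52770202731672
```

Request:
{"method": "servo_tool", "body": {
  "series": [
    [[-0.1, -0.1, 0, 0, 0, 0, 0], [-0.2, -0.2, 0, 0, 0, 0, 0], [-0.3, -0.3, 0, 0, 0, 0.02, 0], [-0.4, -0.4, 0, 0, 0, 0.05, 0], [-0.5, -0.5, 0, 0, 0, 0.08, 0], [-0.57, -0.6, 0, 0, 0, 0.11, 0], [-0.61, -0.67, 0, 0, 0, 0.14, 0], [-0.61, -0.7, 0, 0, 0, 0.17, 0], [-0.61, -0.7, 0, 0, 0, 0.2, 0], [-0.61, -0.7, 0, 0, 0, 0.23, 0], [-0.61, -0.7, 0, 0, 0, 0.26, 0], [-0.61, -0.7, 0, 0, 0, 0.29, 0]]
  ]
}}

```text
time_s: 6.78
tool_pos: [0.4897, -0.1016, 0.2449]
tool_rot: [-179.8, 0.1, 49.1]
force: [0.3, 0.1, -3.6]
grip_width: 0.0215
grasp_force: 50.0
```

Request:
{"method": "servo_tool", "body": {
  "series": [
    [[0, 0, 0, 0, 0, 0.03, 0], [0, 0, 0, 0, 0, 0.06, 0], [0, 0, 0, 0, 0, 0.09, 0], [0, 0, 0, 0, 0, 0.12, 0], [0, 0, 0, 0, 0, 0.15, 0], [0, 0, 0, 0, 0, 0.18, 0], [0, 0, 0, 0, 0, 0.21, 0], [0, 0, 0, 0, 0, 0.24, 0], [0, 0, 0, 0, 0, 0.27, 0], [0, 0, 0, 0, 0, 0.3, 0], [0, 0, 0, 0, 0, 0.33, 0], [0, 0, 0, 0, 0, 0.36, 0]]
  ]
}}

```text
time_s: 7.78
tool_pos: [0.4898, -0.1014, 0.2447]
tool_rot: [-180.0, 0.3, -15.7]
force: [-0.1, 0.2, -3.8]
grip_width: 0.0218
grasp_force: 50.0
```

```bash
python3 - <<'E'
from h import *
from cell import get_obs,eyes
print(get_obs()['qpos'],get_obs()['grip_width'])
m=LENS+.18*D; m[2]-=.0065
delta(m,-16.7)
for n in("scene","top"):
    c=eyes.read_camera(n);np.savez(n+"2.npz",**c)
    cv2.imwrite(f"pics/{n}2.png",c["frame"][:,:,::-1])
E
```

```text
[ 55.6066372    1.76945152 -47.3096411  100.43070734   1.28016056
  78.62595425 -97.60582103] 0.021813151839926496
pos [ 0.4898 -0.1014  0.2447] rot [-179.99    0.26  -15.66] t 7.78
shift [ 0.0728 -0.0072 -0.0229] turn [-0.0001  0.0014  0.0058] rows 0.5513093503995028 0.1498829726751209
```

View pics/scene2.png

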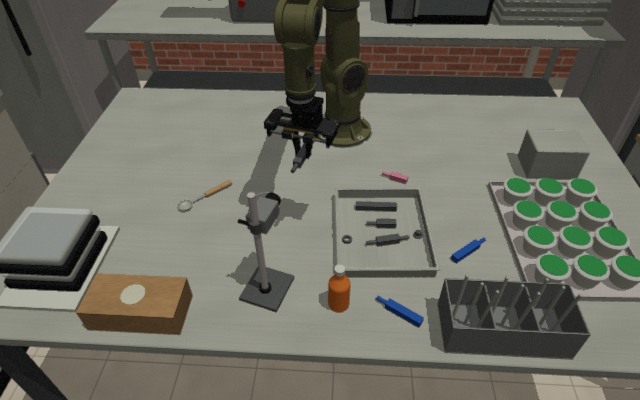

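View pics/top2.png

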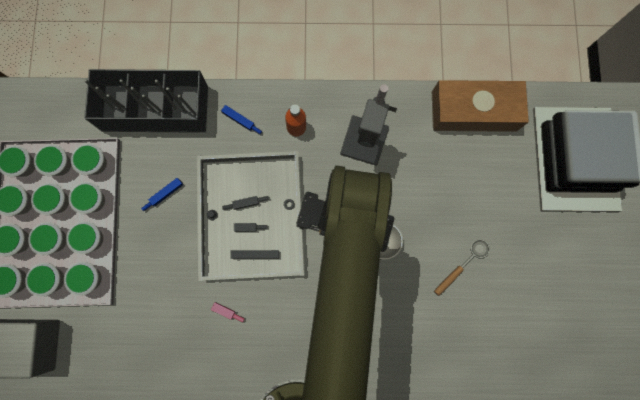

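The scene view shows the shaft held at (298,158), spigot towards the camera head at (262,212). The other parts still lie in the pan undisturbed. Next I measure the held shaft's axis and tip.

```bash
cat >> h.py <<'E'
def held(name="scene2"):
    from cell import get_obs
    o=get_obs();c=load(name);P=cloud(c).reshape(-1,3)
    B=R.from_euler("xyz",o["tool_rot"],degrees=True).as_matrix()
    q=(P-o["tool_pos"])@B   # tool frame: x along shaft, z down
    k=(q[:,0]>.012)&(q[:,0]<.11)&(abs(q[:,1])<.02)&(q[:,2]>-.03)&(q[:,2]<.015);q=q[k]
    print("n",len(q))
    for x in np.arange(.012,.1,.006):
        j=(q[:,0]>=x)&(q[:,0]<x+.006)
        if j.any():print(round(x,3),j.sum(),"y",(q[j,1].min()*1e3).round(1),(q[j,1].max()*1e3).round(1),"z",(q[j,2].min()*1e3).round(1),(np.median(q[j,2])*1e3).round(1),(q[j,2].max()*1e3).round(1))
    print("xmax",np.sort(q[:,0])[-6:].round(4))
    return c
E
python3 - <<'E'
from h import *
c=held()
v=cv2.resize(c["frame"][110:235,235:345,::-1],None,fx=4.8,fy=4.8,interpolation=cv2.INTER_CUBIC)
cv2.imwrite("pics/held.png",np.clip(v*1.6,0,255).astype(np.uint8))
E
```

```text
n 205
0.012 32 y -18.5 19.8 z -29.0 -17.2 -0.3
0.018 18 y -10.8 11.4 z -20.2 -16.7 2.5
0.024 16 y -11.1 11.2 z -18.7 -17.4 -3.5
0.03 17 y -10.6 12.0 z -19.5 -16.2 2.1
0.036 18 y -10.7 9.7 z -20.7 -17.0 3.7
0.042 11 y -9.8 7.4 z -19.5 -17.9 -4.9
0.048 25 y -10.4 11.8 z -19.8 -16.0 4.9
0.054 29 y -10.3 10.7 z -17.5 -10.3 3.0
0.06 4 y -3.4 1.5 z -13.1 -11.9 -7.5
0.066 10 y -5.7 5.4 z -13.8 -11.1 -8.8
0.072 7 y -5.2 4.2 z -13.0 -9.4 -7.0
0.078 8 y -2.7 6.6 z -15.3 -9.5 -2.5
0.084 10 y -5.3 4.7 z -13.2 -7.9 -0.9
xmax [0.0852 0.0857 0.086  0.0866 0.0872 0.0874]
```

View pics/held.png

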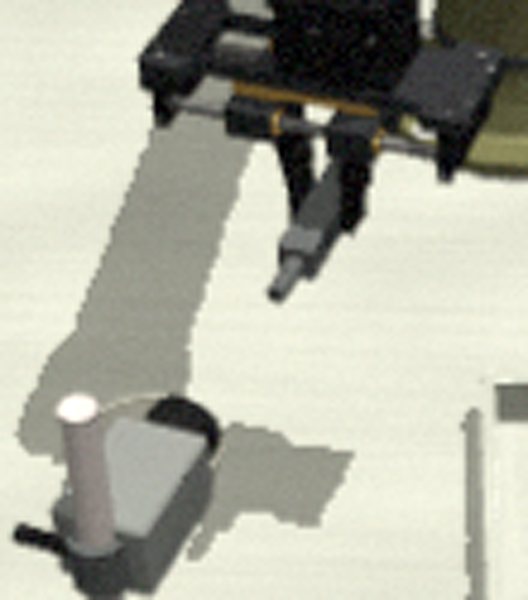

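Request:
{"method": "servo_tool", "body": {
  "series": [
    [[0.03, -0.004, -0.01, 0, 0, 0.003, 0], [0.068, -0.007, -0.023, 0, 0.001, 0.006, 0], [0.068, -0.007, -0.023, 0, 0.001, 0.006, 0], [0.068, -0.007, -0.023, 0, 0.001, 0.006, 0], [0.068, -0.007, -0.023, 0, 0.001, 0.006, 0], [0.068, -0.007, -0.023, 0, 0.001, 0.006, 0], [0.068, -0.007, -0.023, 0, 0.001, 0.006, 0], [0.068, -0.007, -0.023, 0, 0.001, 0.006, 0]]
  ]
}}

```text
time_s: 8.55
tool_pos: [0.5113, -0.105, 0.2539]
tool_rot: [180.0, -0.2, -16.4]
force: [-0.3, -0.0, -3.6]
grip_width: 0.0219
grasp_force: 50.0
```

```bash
python3 - <<'E'
from h import *
from cell import get_obs,eyes
from scipy.optimize import least_squares
fr=[];dp=[]
for i in range(6):
    c=eyes.read_camera("scene");fr.append(c["frame"].astype(float));dp.append(c["depth"])
c["frame"]=np.mean(fr,0).astype(np.uint8);c["depth"]=np.median(dp,0);np.savez("scene2.npz",**c)
c=held();o=get_obs()
m=LENS+.183*D;m[2]-=.0065;delta(m,-16.7)
x0,y0,x1,y1=235,110,345,235;S=6
g=cv2.resize(cv2.cvtColor(c["frame"],cv2.COLOR_RGB2GRAY)[y0:y1,x0:x1],None,fx=S,fy=S,interpolation=cv2.INTER_CUBIC)
px=lambda k:(k+.5)/S-.5+[x0,y0]
# depth-masked outlines: barrel
P=cloud(c);n=np.array([-D[1],D[0],0]);l=(P-[.7815,-.1862,0])@D;e=(P-[.7815,-.1862,0])@n;z=P[...,2]
k=(abs(e)<.024)&(z>.2)&(z<.3)&(l>.02)&(l<.12)
print("scene ztop",np.median(z[k&(l<.06)&(abs(e)<.018)&(z>.275)]),"barrel max l",np.sort(l[k])[-15:].round(4))
G=g.copy();cv2.imwrite("pics/fin.png",np.clip(G*1.8,0,255).astype(np.uint8)[:,:])
# barrel outline: dark blob, threshold halfway; keep top-right edge points
dk=(g<75).astype(np.uint8);cs=cv2.findContours(dk,0,1)[0]
for q in cs:
    if cv2.contourArea(q)>300:print("blob",cv2.boundingRect(q),cv2.contourArea(q))
np.save("g.npy",g)
E
```

```text
n 230
0.012 54 y -18.5 19.8 z -29.5 -16.8 0.5
0.018 14 y -9.8 9.4 z -17.9 -16.3 2.7
0.024 16 y -10.1 11.1 z -19.1 -17.2 -3.1
0.03 16 y -10.2 11.7 z -19.0 -17.2 1.9
0.036 15 y -10.1 9.3 z -18.1 -17.1 1.6
0.042 19 y -10.2 12.3 z -18.2 -17.6 2.2
0.048 25 y -10.2 12.0 z -18.5 -16.1 1.2
0.054 30 y -9.3 11.3 z -17.4 -11.3 3.9
0.06 6 y -3.9 5.1 z -12.5 -10.8 -7.6
0.066 10 y -4.7 2.4 z -12.8 -10.9 -3.2
0.072 6 y -3.7 5.6 z -12.2 -11.4 -9.9
0.078 7 y -4.5 2.4 z -13.0 -11.2 -6.0
0.084 12 y -4.1 4.5 z -12.6 -7.5 -2.1
xmax [0.0855 0.0856 0.0856 0.0857 0.0862 0.0864]
pos [ 0.5117 -0.105   0.2541] rot [179.99  -0.18 -16.46] t 8.85
shift [-0.0108  0.0009  0.0085] turn [ 0.     -0.001   0.0013] rows 0.09945403046921619 0.04225868830874028
scene ztop 0.28050283205496357 barrel max l [0.0966 0.0967 0.0969 0.0969 0.097  0.0972 0.0972 0.0975 0.0977 0.0979
 0.098  0.0981 0.0986 0.0994 0.1002]
blob (17, 493, 259, 257) 20018.5
blob (621, 482, 39, 41) 1266.0
blob (157, 0, 503, 392) 103600.0
```

View pics/fin.png

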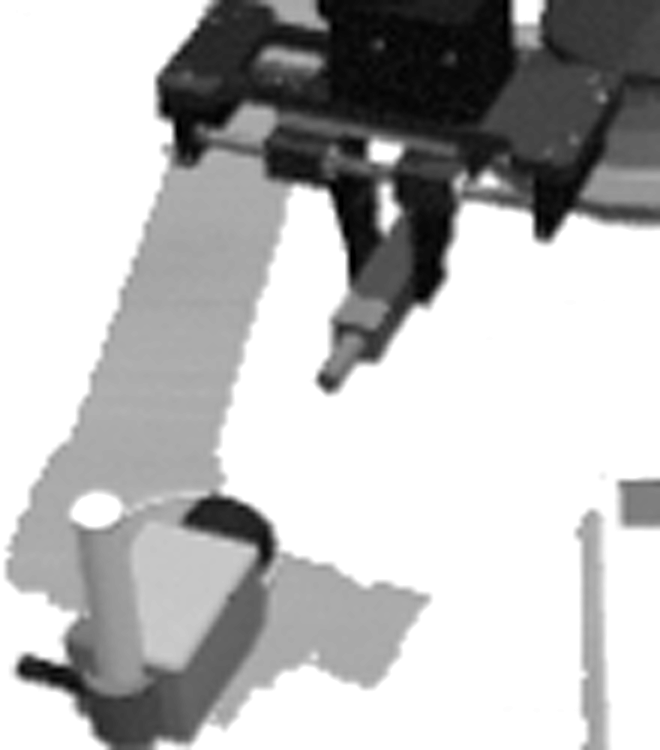

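```bash
python3 - <<'E'
from h import *
from cell import get_obs
from scipy.optimize import least_squares
c=load("scene2");g=np.load("g.npy");S=6;o=get_obs()
px=lambda k:(np.asarray(k,float)+.5)/S-.5+[235,110]
k=max([q for q in cv2.findContours((g<75).astype(np.uint8),0,cv2.CHAIN_APPROX_NONE)[0] if cv2.boundingRect(q)[0]<30],key=cv2.contourArea)[:,0]
a=k[(k[:,0]>198)&(k[:,0]<280)&(k[:,1]>490)&(k[:,1]<555)]
# outermost only
ctr=np.array([225,545]);an=np.arctan2(*(a-ctr)[:,::-1].T);a=a[np.hypot(*(a-ctr).T)>32]
print("arc pts",len(a),a[::25].tolist())
Rm=np.array([ray(c,*px(p)) for p in a]);n=np.array([-D[1],D[0],0]);post=np.array([.7815,-.1862,0])
def hit(x):
    s=(x-(c["origin"]-post)@D)/(Rm@D);Q=c["origin"]+Rm*s[:,None]-post;return Q@n,Q[:,2]
def res(p):
    e,z=hit(p[0]);return np.hypot(e-p[1],z-p[2])-.02
r=least_squares(res,[.1,0,.258],x_scale=.01);print("free fit l,e,z",r.x,"rms mm",1e3*np.sqrt(np.mean(r.fun**2)))
for z0 in(.2565,.258,.2595):
    r=least_squares(lambda p:res([p[0],p[1],z0]),[.1,0]);print(z0,"l,e",r.x,1e3*np.sqrt(np.mean(r.fun**2)))
B=R.from_euler("xyz",o["tool_rot"],degrees=True).as_matrix()
def lz(p,z):
    q=plane(c,*px(p),z);return ((q-post)@D).round(4),((q-post)@n).round(4),((q-o["tool_pos"])@B).round(4)
zc=o["tool_pos"][2]+.0073
print("tip face centre (l,e)",lz((328,380),zc),"bottom",lz((331,392),zc-.0055),"face tone",g[365:398:4,328])
E
```

```text
arc pts 108 [[212, 493], [274, 549], [269, 524], [245, 505], [220, 496]]
free fit l,e,z [0.18315907 0.04739591 0.17281183] rms mm 1.3865202202910476
0.2565 l,e [0.10047813 0.00380462] 1.5627616166031082
0.258 l,e [0.09899587 0.00302328] 1.5678996599409523
0.2595 l,e [0.09751359 0.00224196] 1.5730665013981193
tip face centre (l,e) (np.float64(0.199), np.float64(0.0013), array([ 0.0828,  0.0019, -0.007 ])) bottom (np.float64(0.1979), np.float64(-0.0003), array([ 0.0838,  0.0003, -0.0015])) face tone [ 67  67  57  42  32  27  51  96 138]
```

Request:
{"method": "servo_tool", "body": {
  "series": [
    [[-0.001, 0, 0.01, 0, -0.001, 0.001, 0], [-0.001, 0, 0.01, 0, -0.001, 0.001, 0], [-0.001, 0, 0.01, 0, -0.001, 0.001, 0], [-0.001, 0, 0.01, 0, -0.001, 0.001, 0], [-0.001, 0, 0.01, 0, -0.001, 0.001, 0], [-0.001, 0, 0.01, 0, -0.001, 0.001, 0], [-0.001, 0, 0.01, 0, -0.001, 0.001, 0], [-0.001, 0, 0.01, 0, -0.001, 0.001, 0]]
  ]
}}

```text
time_s: 9.52
tool_pos: [0.5115, -0.1049, 0.2511]
tool_rot: [180.0, -0.0, -16.6]
force: [-0.6, 0.1, -4.7]
grip_width: 0.0218
grasp_force: 50.0
```

```bash
python3 - <<'E'
from h import *
from cell import get_obs
o=get_obs();post=np.array([.7815,-.1862,0]);n=np.array([-D[1],D[0],0])
print("TCP l,e,z",(o["tool_pos"]-post)@D,(o["tool_pos"]-post)@n,o["tool_pos"][2],o["tool_rot"],np.abs(o["joint_velocities"]).max(),o["grip_width"])
for nm,b in(("scene",(236,300,262,312)),("top",(338,392,112,166))):
    c=load(nm);g=cv2.cvtColor(c["frame"],cv2.COLOR_RGB2GRAY);S=6
    G=cv2.resize(g[b[2]:b[3],b[0]:b[1]],None,fx=S,fy=S,interpolation=cv2.INTER_CUBIC)
    k=max(cv2.findContours((G<88).astype(np.uint8),0,cv2.CHAIN_APPROX_NONE)[0],key=cv2.contourArea)[:,0]
    q=np.array([plane(c,*((p+.5)/S-.5+[b[0],b[2]]),.014)[:2] for p in k])-post[:2]
    L=np.c_[q@D[:2],q@n[:2]];print(nm,cv2.minAreaRect(L.astype(np.float32)))
    for lo,hi,s in((-.04,.06,1),(-.04,.06,-1)):
        pts=[]
        for x in np.arange(lo,hi,.005):
            j=L[(L[:,0]>=x)&(L[:,0]<x+.005)]
            if len(j):pts.append([x+.0025,s*(s*j[:,1]).max()])
        print(s,np.round([p[1]*1e3 for p in pts],1).tolist())
E
```

```text
TCP l,e,z 0.2819992234058014 -0.00028477753142757924 0.25109368410515714 [ 1.79993591e+02 -7.75179837e-03 -1.66436399e+01] 0.14890522099043738 0.021800278742843956
scene ((0.013338141143321991, 0.0036754831671714783), (0.11963076889514923, 0.1392839401960373), 89.58602905273438)
1 [55.4, 55.7, 55.7, 55.7, 55.2, 55.2, 56.2, 57.9, 58.9, 58.8, 57.8, 58.6, 58.7, 58.5, 58.3, 58.3, 58.1, 57.5, 58.4, 59.1]
-1 [-55.6, -55.8, -55.7, -55.7, -55.7, -55.6, -55.6, -55.5, -55.5, -55.5, -55.4, -55.4, -55.8, -55.7, -55.9, -55.9, -55.8, -56.2, -56.4, -56.4]
top ((0.008662361651659012, 0.003363989293575287), (0.15815888345241547, 0.1461121141910553), 17.220563888549805)
1 [59.2, 59.7, 59.0, 58.4, 58.5, 58.7, 58.0, 57.4, 58.7, 80.1, 81.4, 82.9, 84.3, 85.6, 87.0, 88.4, 89.9, 91.1, 92.6, 94.0]
-1 [-53.8, -53.9, -53.9, -53.9, -53.8, -53.6, -53.5, -53.7, -53.5, -53.8, -53.7, -54.0, -54.1, -54.6, -54.2, -54.6, -53.9, -53.6, -54.2, -53.7]
```

Request:
{"method": "servo_tool", "body": {
  "series": [
    [[-0.003, 0, 0, 0, 0, 0, 0], [-0.003, 0, 0, 0, 0, 0, 0], [-0.003, 0, 0, 0, 0, 0, 0], [-0.003, 0, 0, 0, 0, 0, 0], [-0.003, 0, 0, 0, 0, 0, 0], [-0.003, 0, 0, 0, 0, 0, 0], [-0.003, 0, 0, 0, 0, 0, 0], [-0.003, 0, 0, 0, 0, 0, 0], [-0.003, 0, 0, 0, 0, 0, 0], [-0.003, 0, 0, 0, 0, 0, 0]]
  ]
}}

```text
time_s: 10.35
tool_pos: [0.5106, -0.1047, 0.251]
tool_rot: [180.0, 0.0, -16.6]
force: [-0.3, 0.0, -3.7]
grip_width: 0.0213
grasp_force: 50.0
```

```bash
python3 -c "
from cell import get_obs,env
o=get_obs();print(o['tool_pos'],o['tool_rot'],o['grip_width'],o['grasp_force'])
print(env.sign_off())"
```

```text
[ 0.51058044 -0.10465012  0.25100868] [ 1.79997914e+02  1.76943915e-03 -1.66451311e+01] 0.021318381169646242 49.990257024765015
the job is handed in; nothing more can be done
None
```

The long single-spigot shaft is held still in the gripper, level and in line with the lens, with its tip about 100 mm from the glass by my measurements; I handed the job in at about 10.4 s of the 37 s, and no verdict was returned.

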